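Preset the meter test valve and hold it for the reading

TASK

Get the water-meter test piece ready for a reading. First swing the folded-down screen of the small yellow-and-grey flow readout up to 100 degrees from closed, just past upright, and leave it standing there. Then screw the red valve wheel clockwise by its black revolving grip until it is shut against its stop, back it off exactly two full turns, and finish still gripping the black handle there so that the setting cannot creep; leave the loose things lying about where they are.

Things in the scene. Friction and masses are not known exactly. Their poses are not given: they have to be found in the camera images.
- test_rig: water-meter test piece, bolted down: grey base plate 84 mm deep (x), 265 mm long (y), with a brass globe valve and, 118 mm to its left (+y), a blue water meter (top 104 mm above the worktop) in one pipe line. Origin on the worktop straight under the valve spindle; x points away from the robot at yaw 0, y along the pipe to the meter, z up. Does not move.
- spindle (a point): point on the valve's vertical spindle axis at the height of the wheel rim when the valve is shut, 128 mm above the worktop; does not move. The red wheel is 111 mm across; its rim is 11 mm thick.
- valve_wheel (a joint): red valve wheel, rad: 0 = shut on its hard stop, growing counter-clockwise from above as it opens; 6.283 a turn, end at 26.7. Starts 0.8 to 1.7 turns open; stays where left (friction about 0.12 N m, 3 N at the grip); climbs 2 mm a turn. At 0 the black grip stands on the test_rig's +x side of the spindle, at angle a it stands a counter-clockwise from there.
- crank_grip_mid (a point): middle of the black revolving grip, an upright barrel-shaped handle 22 mm thick and 44 mm high on the wheel's rim, 44 mm from the spindle axis. The point is on its axis, 24 mm above its foot, 159 mm above the worktop when shut. It spins freely on its own upright pin: fingers pinching it from above can go round with the wheel without turning.
- readout: clamshell flow readout on a steel foot plate 108 x 84 x 7 mm, bolted down; case 102 mm deep (x), 46 mm wide (y), top 37 mm above the worktop. Origin on the worktop under its hinge axis; x points from its free front edge to its hinge (away from the robot at yaw 0), y is parallel to the hinge. Does not move.
- screen_hinge (a point): middle of the screen's hinge axis, straight above the readout's origin, 41 mm above the worktop; the axis is parallel to the readout's y; does not move.
- screen (a joint): opening angle of the readout's screen lid in rad: 0 folded flat on the case, 1.571 upright, up to 2.5; growing as the front edge is lifted up and away from the robot. Stiff hinge (about 0.18 N m, i.e. about 2 N at the free edge): it stays where it is left. It starts between 0 and 0.2.
- screen_edge (a point): point in the screen lid 80 mm from the hinge axis (14 mm short of the free edge), midway through its width and thickness, 6 mm above the hinge line when folded. The lid is 88 mm long, 56 mm wide, 11 mm thick, 5 mm wider than the case on each side: fingers can pinch it across its width, one on each side edge, and it may pivot between them as it swings.
- pendant: black teach pendant, 196 x 85 x 28 mm, lying loose; to be left alone. Origin under its middle.
- cup: grey-white sample cup, 71 mm across and 73 mm high, standing loose; to be left alone. Origin under its middle.
- union: loose brass pipe union, hexagonal, 33 x 29 x 19 mm, standing behind the test piece; to be left alone. Origin under its middle.

How it is judged:
By the outcome, as a careful person would: the job done as asked, in the order asked, and still so for the second after the job is handed in, while the arm keeps its last pose, push and grip.
It also fails if it takes over 72 s, if anything falls off the work surface, if the arm or the gripper's body presses on something with over 40 N, if the wrist force passes 120 N, or if a joint passes its speed limit or range.

ROBOT

A 6-joint arm with a two-finger parallel gripper is mounted at the origin on a cart in front of the work surface, level with it; the furniture and walls round the work are solid. World frame = base frame: x ahead of the robot, y to its left, z up, the work surface at z = 0. Lengths are in mm, angles in rad, forces in N, time in s.
With the tool pointing down it reaches from about 300 to 1000 mm from the base axis. Payload 5.1 kg.
Tool frame: the origin (TCP) lies midway between the tips of the shut fingers; the grasp point (between the pads) lies 19 mm behind it; z points along the fingers, y is the line along which they close (so a half turn about z gives the same grasp; the last joint's range is limited). The gripper opens to 95 mm and grips with 3 to 60 N. Pads are 20 mm wide; open, the fingers measure 119 mm over their backs; the gripper's body (75 mm by 180 mm) begins 59 mm behind the grasp point.
Start: joints at [-1.43, 0.124, 1.65, -0, 1.367, -0.083], TCP at [144.226, -633.785, 214.656] pointing down, gripper open.
Joint ranges: [-2.61, 2.61], [-1.02, 2.33], [0.03, 2.71], [-1.35, 4.49], [0.32, 2.68], [-2.91, 2.91]. Speed limits (rad/s): [2.57, 2.57, 3.14, 3.14, 3.14, 3.14].

INTERFACE

Orientations are given as a unit quaternion [x, y, z, w].
In Python, from plant import sensors, read_camera, get_calibration, env gives the robot as it stands. The module is installed in compiled form; this text tells all that it offers.
- The arm moves only by the tool jog_arm, never from a script. Its arguments are lists of equal length, an entry for each row: "fingers": the finger opening in m, from 0 to 0.0951; "dp": the shift along the world's x, y, z in parts of the range, where 1.0 means 400 mm, a list of three; "delta_rot": the turn, a rotation vector about the world's x, y, z in shares of 360 degrees (1.0 is 360 degrees), a list of three. In form: {"fingers": [fingers, ...], "dp": [[dx, dy, dz], ...], "delta_rot": [[rx, ry, rz], ...]}. A call has 1 to 5 rows; each row is the pose to reach, as a shift and turn from the pose commanded when the call began; what a row does not reach only later rows make up. A row lasts 1/8 s, in which the tool goes at most 62.5 mm and 10.7 degrees, less where a joint would pass 70% of its speed; a pose out of reach is approached as far as the arm can. A shift or turn number past 1, either way, is cut back to 1. A call with a gripper value outside its range is refused whole. The fingers move at their own pace and stop on an object; "force" is the grip in N (left out, the last holds). Time passes only in rows, so rows that repeat a pose let the fingers close. It gives the time, the measured TCP pose, the force, the opening and the grip force at its end, in the units of the state.
- sensors.state(): the state, without advancing time (a new reading comes with each control period).
- read_camera(name): name is "scene" or "top" or "wrist"; returns the picture (400x640x3 uint8, red, green, blue); there is no depth.
- get_calibration(name): a dict with "vertical_fov" (degrees; the focal length in pixels is half the picture's height over the tangent of half this angle, whatever the lens; pixels are square), "cx", "cy" (the principal point, pixels), "view" (4x4, takes a point from world to camera coordinates). Camera axes: x right, y up, looking along -z (the intrinsics and any distortion apply to the point x, -y, -z); pixel columns grow to the right and rows downward; lengths in mm; the calibration is good to about 2 mm. A picture is of the moment at which its call begins: read the wrist's pose just before it. get_calibration takes no time and is no camera call; for the wrist camera it gives the pose at the moment of the call.
- env.finish_job(): hands the job in; it is judged then, once.
The state is a dict: "time_s": time; "qpos": joint angles; "joint_velocities": joint speeds; "joint_efforts": joint torques, N m; "position": TCP position; "tcp_rot": TCP orientation; "ft_force": force on the tool from outside, world axes, zero at the start; "torque": the same for the moment, N m; "grip_width": finger opening in mm; "gripper_force": force on a finger pad.
Only numpy, scipy, OpenCV 4.12 (cv2) and the standard library are available. Lean on these libraries where they do the work, as an engineer would, in place of code of your own. Each camera call takes 0.05 s, during which the arm holds its last target. There are 200 camera calls.

## Working session

There is one attempt and no reset: what is moved stays moved. The work goes in short steps, Python scripts to look and compute and a tool call to move; the robot and the scene stay as the last step left them, time stands still between calls to the robot, and variables do not carry over. Pictures are saved under pics/ and viewed, at most 10 in all, crops included, and the job is handed in when it is done.

Besides the shell and the picture viewer there is one more tool, called as name(argument=value, ...), one argument or row to a line, values as JSON. jog_arm: Moves the arm, as the interface text tells. Its arguments: {"type":"object","properties":{"fingers":{"type":"array","items":{"type":"number"}},"dp":{"type":"array","items":{"type":"array","items":{"type":"number"}}},"delta_rot":{"type":"array","items":{"type":"array","items":{"type":"number"}}},"force":{"type":"number"}},"required":["fingers","dp","delta_rot"]}

```bash
mkdir -p pics; python3 - <<'E'
from plant import sensors, read_camera, get_calibration
import cv2,numpy as np
s=sensors.state();print(s)
for n in("scene","top"):
    c=get_calibration(n);print(n,c)
    cv2.imwrite(f"pics/{n}0.png",read_camera(n)[:,:,::-1])
E
```

```text
{'time_s': 0.0, 'qpos': array([-1.42960480e+00,  1.24511482e-01,  1.65165737e+00, -1.02546841e-05,
        1.36749602e+00, -8.26165353e-02]), 'joint_velocities': array([ 0.00151309, -0.00046758,  0.00108323,  0.00069575,  0.00020333,
        0.00080517]), 'joint_efforts': array([-2.26245138e-03, -4.17599094e+01, -3.59937823e+01,  7.73061463e-02,
        4.94441483e-02, -1.94442950e-04]), 'position': array([ 144.1321376 , -633.16509301,  213.39275371]), 'tcp_rot': array([ 9.93744626e-01,  1.11671597e-01, -3.53592399e-05, -1.03551840e-03]), 'ft_force': array([ 0.46620748, -0.17614943,  0.60812103]), 'torque': array([-0.01026831, -0.0179365 , -0.02414128]), 'gripper_force': 0.0, 'grip_width': 94.9817322277007}
scene {'vertical_fov': 57.23207645046519, 'cx': 317.2448993857823, 'cy': 202.44294986674024, 'view': array([[-6.61573226e-01, -7.49878578e-01, -1.72784514e-03,
         3.61027995e+02],
       [ 5.19417495e-01, -4.59910593e-01,  7.20199773e-01,
        -3.48632163e+02],
       [-5.40857035e-01,  4.75567414e-01,  6.93764587e-01,
        -8.86116768e+02],
       [ 0.00000000e+00,  0.00000000e+00,  0.00000000e+00,
         1.00000000e+00]])}
top {'vertical_fov': 55.39917661857354, 'cx': 323.54286358854966, 'cy': 195.65026687664812, 'view': array([[-2.60968806e-02, -9.99649263e-01, -4.50595361e-03,
         4.82451104e+01],
       [ 9.93238353e-01, -2.64390590e-02,  1.13042252e-01,
        -5.10287667e+02],
       [-1.13121737e-01, -1.52543579e-03,  9.93579964e-01,
        -1.32320903e+03],
       [ 0.00000000e+00,  0.00000000e+00,  0.00000000e+00,
         1.00000000e+00]])}
```

View pics/scene0.png

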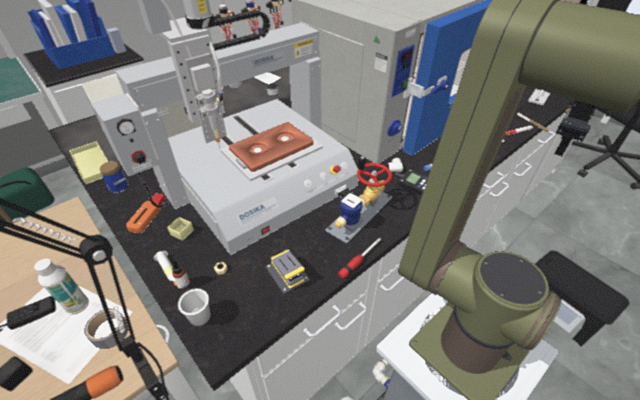

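View pics/top0.png

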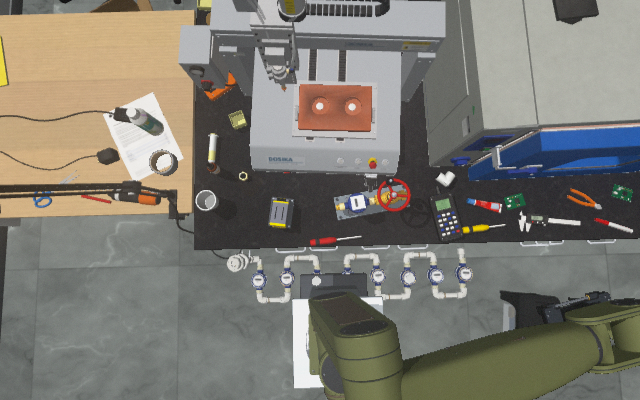

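The scene picture shows the readout at about (288,270) and the red wheel at (375,175). In the top view the readout is at (282,213), the wheel at (393,195), the pendant at (446,217) and the cup at (207,200).

```bash
cat > h.py <<'E'
from plant import sensors, read_camera, get_calibration
import cv2,numpy as np
from scipy.spatial.transform import Rotation as R
def ray(c,u,v):
    f=200/np.tan(np.radians(c["vertical_fov"]/2));V=c["view"]
    d=V[:3,:3].T@np.array([(u-c["cx"])/f,-(v-c["cy"])/f,-1.])
    return -V[:3,:3].T@V[:3,3], d/np.linalg.norm(d)
def plane(c,u,v,z):
    o,d=ray(c,u,v);return o+d*(z-o[2])/d[2]
def tri(rs):
    A=np.zeros((3,3));b=np.zeros(3)
    for o,d in rs:
        P=np.eye(3)-np.outer(d,d);A+=P;b+=P@o
    p=np.linalg.solve(A,b);return p,[np.linalg.norm((np.eye(3)-np.outer(d,d))@(p-o)) for o,d in rs]
def proj(c,p):
    f=200/np.tan(np.radians(c["vertical_fov"]/2));q=c["view"][:3,:3]@np.asarray(p,float)+c["view"][:3,3]
    return np.array([c["cx"]+f*q[0]/-q[2],c["cy"]-f*q[1]/-q[2]])
def blobs(im,lo,hi,amin=20):
    m=cv2.inRange(cv2.cvtColor(im,cv2.COLOR_RGB2HSV),lo,hi)
    cs=[c for c in cv2.findContours(m,cv2.RETR_EXTERNAL,cv2.CHAIN_APPROX_NONE)[0] if cv2.contourArea(c)>amin]
    return m,sorted(cs,key=cv2.contourArea,reverse=True)
E
python3 - <<'E'
from h import *
c=get_calibration("top");d=get_calibration("scene")
for n,a,b in (("wheel",(393,195),(375,175)),("readout",(282,213),(287,268))):
    p,e=tri([ray(c,*a),ray(d,*b)]);print(n,p,e)
for p,z in (((446,217),20),((207,200),73),((316,241),0),((357,203),104),((372,165),100),((300,241),0)):print(p,plane(c,*p,z))
w=get_calibration("wrist");print(w, np.linalg.inv(w["view"])[:3,3])
print(R.from_quat(sensors.state()["tcp_rot"]).as_matrix())
cv2.imwrite("pics/w0.png",read_camera("wrist")[:,:,::-1])
E
```

```text
wheel [ 494.78428461 -196.0467669   123.09836373] [np.float64(2.495992279870213), np.float64(2.4959922798701597)]
readout [456.95329654 187.08626042  17.08712153] [np.float64(3.5936257749802536), np.float64(3.5936257749802745)]
(446, 217) [ 424.69301672 -397.27573262   20.        ]
(207, 200) [501.99877682 435.15938651  73.        ]
(316, 241) [352.14182692  66.06890057   0.        ]
(357, 203) [475.1515632  -76.49685424 104.        ]
(372, 165) [ 603.5097525  -132.33453182  100.        ]
(300, 241) [353.63503695 123.31820619   0.        ]
{'vertical_fov': 64.93977301112253, 'cx': 317.8237610618434, 'cy': 200.1723036293082, 'view': array([[ 2.23183047e-01, -9.74773914e-01, -2.26800045e-03,
        -6.48766517e+02],
       [ 9.39046861e-01,  2.15626025e-01, -2.67761852e-01,
         3.11189259e+01],
       [ 2.61496309e-01,  5.76301475e-02,  9.63482458e-01,
        -3.91301152e+02],
       [ 0.00000000e+00,  0.00000000e+00,  0.00000000e+00,
         1.00000000e+00]])} [ 217.89536545 -616.55998448  383.87285392]
[[ 9.75070184e-01  2.21896531e-01 -2.54540664e-04]
 [ 2.21896614e-01 -9.75068401e-01  1.87244459e-03]
 [ 1.67294401e-04 -1.88224660e-03 -9.99998215e-01]]
```

The manual's scale: shifts go in shares of 400 mm and turns go in shares of 360 degrees. Converting my numbers, 0.225 m / 0.4 = 0.5625, 0.18 m / 0.4 = 0.45, -3 degrees / 360 = -0.0083.

jog_arm(
  fingers=[0.095,0.095,0.095,0.095,0.095],
  dp=[
    [0.0875,0.1125,0.05],
    [0.1875,0.225,0.1],
    [0.275,0.3375,0.15],
    [0.3625,0.45,0.2],
    [0.45,0.5625,0.25],
  ],
  delta_rot=[
    [0,0,0],
    [0,0,0],
    [0,0,0],
    [0,0,0],
    [0,0,-0.0083],
  ],
)

```text
time_s: 0.78
position: [325.0, -407.1, 315.0]
tcp_rot: [0.996, 0.085, 0.0, -0.0]
ft_force: [1.8, -0.2, -0.1]
grip_width: 94.7
gripper_force: 0.0
```

Converted, 0.21 m / 0.4 = 0.525, 0.18 m / 0.4 = 0.45.

jog_arm(
  fingers=[0.095,0.095,0.095,0.095,0.095],
  dp=[
    [0.1,0.1125,0.0375],
    [0.2,0.225,0.075],
    [0.3,0.3375,0.1],
    [0.375,0.45,0.1],
    [0.39,0.525,0.1],
  ],
  delta_rot=[
    [0,0,0],
    [0,0,0],
    [0,0,0],
    [0,0,0],
    [0,0,0],
  ],
)

```text
time_s: 1.4
position: [481.3, -196.5, 354.2]
tcp_rot: [0.996, 0.087, -0.0, -0.0]
ft_force: [-0.2, -0.4, -0.1]
grip_width: 95.0
gripper_force: 0.0
```

```bash
python3 - <<'E'
from h import *
import pickle
c=get_calibration("wrist");im=read_camera("wrist");s=sensors.state();print(s["time_s"],s["position"],s["tcp_rot"])
pickle.dump((c,im),open("w1.pkl","wb"));cv2.imwrite("pics/w1.png",im[:,:,::-1])
E
```

```text
1.45 [ 481.37714781 -194.16708804  354.3942514 ] [ 9.96131014e-01  8.78688289e-02  1.87809016e-04 -1.42688586e-03]
```

View pics/w1.png

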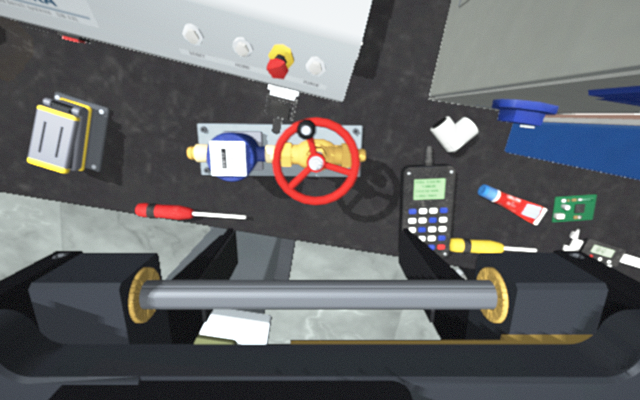

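The wrist view shows the wheel hub at (316,162), the black grip at (306,130) and the readout at (65,133).

Converted, 0.12 m / 0.4 = 0.3, 0.06 m / 0.4 = 0.15.

jog_arm(
  fingers=[0.095,0.095,0.095],
  dp=[
    [-0.0375,0.15,0],
    [-0.075,0.3,0],
    [-0.075,0.3,0],
  ],
  delta_rot=[
    [0,0,0],
    [0,0,0],
    [0,0,0],
  ],
)

```text
time_s: 1.82
position: [449.5, -76.2, 355.1]
tcp_rot: [0.996, 0.088, 0.001, 0.0]
ft_force: [-0.1, -0.5, -0.5]
grip_width: 95.1
gripper_force: 0.0
```

```bash
python3 - <<'E'
from h import *
import pickle
c=get_calibration("wrist");im=read_camera("wrist");pickle.dump((c,im),open("w2.pkl","wb"))
E
```

```text
(no output)
```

Converted, 0.26 m / 0.4 = 0.65, 0.24 m / 0.4 = 0.6, -10 degrees / 360 = -0.0278.

jog_arm(
  fingers=[0.095,0.095,0.095,0.095,0.095],
  dp=[
    [-0.0375,0.15,-0.025],
    [-0.075,0.3,-0.05],
    [-0.1,0.45,-0.075],
    [-0.125,0.6,-0.1],
    [-0.125,0.65,-0.1],
  ],
  delta_rot=[
    [0,0,0],
    [0,0,0],
    [0,0,0],
    [0,0,-0.0139],
    [0,0,-0.0278],
  ],
)

```text
time_s: 2.5
position: [399.8, 182.6, 313.3]
tcp_rot: [1.0, -0.002, -0.001, 0.0]
ft_force: [0.4, -0.6, -0.3]
grip_width: 95.1
gripper_force: 0.0
```

```bash
python3 - <<'E'
from h import *
import pickle
c=get_calibration("wrist");im=read_camera("wrist");pickle.dump((c,im),open("w3.pkl","wb"));s=sensors.state();print(s["time_s"],s["position"],s["tcp_rot"])
cv2.imwrite("pics/w3.png",im[:,:,::-1])
E
```

```text
2.55 [400.17720022 183.40070046 313.61243045] [ 9.99995876e-01 -2.73020520e-03 -8.37826111e-04 -3.02134492e-04]
```

View pics/w3.png

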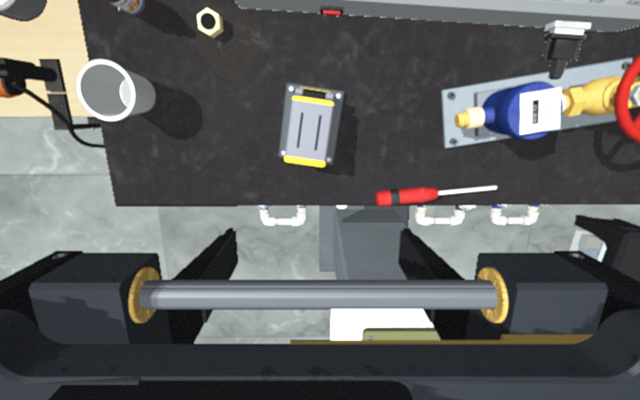

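The readout lid lies around (308,130). The yellow front bar is at (305,160) and the rear bar at (314,100).

```bash
python3 - <<'E'
from h import *
import pickle
(c2,i2),(c3,i3),(c1,i1)=[pickle.load(open(f"w{k}.pkl","rb")) for k in(2,3,1)]
lo,hi=(22,120,100),(35,255,255)
for n,c,i in((1,c1,i1),(2,c2,i2),(3,c3,i3)):
    for k in blobs(i,lo,hi,15)[1][:5]:
        r=cv2.minAreaRect(k);print(n,cv2.contourArea(k),np.round(r[0],1),np.round(r[1],1),round(r[2],1))
u,v=proj(c2,(450,187,20)).astype(int);print(u,v)
a=cv2.resize(i3[75:175,265:355],None,fx=5,fy=5,interpolation=cv2.INTER_CUBIC)
u=max(u,60);b=cv2.resize(i2[v-60:v+40,u-60:u+0+60],None,fx=3,fy=5*.6,interpolation=cv2.INTER_CUBIC)
o=np.zeros((500,800,3),np.uint8);o[:,:450]=a;o[:b.shape[0],450:450+b.shape[1]]=b[:,:350]
cv2.imwrite("pics/ro.png",o[:,:,::-1])
E
```

```text
1 390.5 [486.5 246. ] [14. 33.] 90.0
1 239.5 [282.1  54.8] [24.1 16.5] 26.6
1 194.0 [ 82.8 131.1] [75.2 27.4] 75.0
1 189.5 [456.5 245. ] [14. 15.] 90.0
1 165.0 [294.5 153. ] [24. 27.] 90.0
2 389.0 [559. 242.] [14. 32.] 90.0
2 232.5 [384.2  44.7] [24.3 17.7] 2.7
2 190.5 [529.5 240. ] [14. 15.] 90.0
2 165.0 [129.7 158.9] [42.3  6. ] 17.1
2 135.0 [392.4 143.6] [17.8 32. ] 36.9
3 969.0 [593.9  95.3] [29.2 56.1] 78.7
3 233.0 [304.  162.1] [42.7  6.6] 8.1
3 199.5 [528.5 339. ] [ 8. 53.] 90.0
3 133.0 [313.2  99.5] [42.6  4.6] 9.5
3 92.0 [569.5 339. ] [ 8. 31.] 90.0
153 131
```

View pics/ro.png

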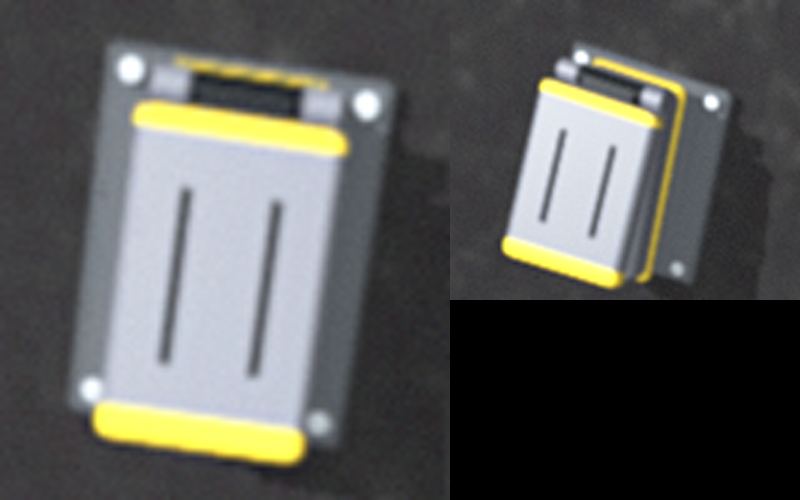

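The zoom shows the hinge barrel at w3 (314.6,93.4). The lid ends are yellow bars at (304,162) and (313,99.5), and the foot plate has four corner screws.

```bash
python3 - <<'E'
from h import *
import pickle
(c2,i2),(c3,i3),(c1,i1)=[pickle.load(open(f"w{k}.pkl","rb")) for k in(2,3,1)]
for k in blobs(i2,(22,120,100),(35,255,255),15)[1][5:9]:
    r=cv2.minAreaRect(k);print(np.round(r[0],1),np.round(r[1],1),round(r[2],1))
F=lambda u,v:(265+u/5,75+v/5)
G=lambda u,v:(93+(u-450)/3,71+v/3)
P={}
for n,a,b in(("front",(304,162.1),(129.7,158.9)),("rear",(313.2,99.5),G(598,104)),("hinge",F(248,92),G(608,84)),
  ("fl",F(92,405),G(503,243)),("fr",F(306,445),G(622,278)),("rl",F(133,108),G(541,85)),("rr",F(348,142),G(659,120)),
  ("s_rl",F(130,68),G(582,57)),("s_rr",F(367,105),G(711,103)),("s_fr",F(319,423),G(677,269))):
    p,e=tri([ray(c3,*a),ray(c2,*b)]);P[n]=p;print(n,p.round(1),np.round(e,1))
for n,(u,v) in dict(hl=F(165,80),hr=F(328,103)).items():print(n,plane(c3,u,v,41).round(1))
for n,(u,v) in dict(rl=F(130,68),rr=F(367,105),fr=F(319,423),fl=F(92,388)).items():print(n,plane(c3,u,v,8).round(1))
# wheel: red hub/ellipse in 1 and 2
for n,c,i in((1,c1,i1),(2,c2,i2)):
    m=cv2.bitwise_or(cv2.inRange(cv2.cvtColor(i,cv2.COLOR_RGB2HSV),(0,150,80),(5,255,255)),cv2.inRange(cv2.cvtColor(i,cv2.COLOR_RGB2HSV),(174,150,80),(180,255,255)))
    ks=sorted(cv2.findContours(m,cv2.RETR_EXTERNAL,cv2.CHAIN_APPROX_NONE)[0],key=lambda k:-np.prod(cv2.boundingRect(k)[2:]))[:2]
    for k in ks:print(n,cv2.boundingRect(k),cv2.fitEllipse(cv2.convexHull(k)))
E
```

```text
[161.5 125.2] [74.9 27.5] 79.0
[142.8 104.5] [43.   4.4] 18.9
[567. 339.] [38.  8.] 0.0
[521.5 339. ] [ 8. 51.] 90.0
front [410.  201.4  58.2] [0.3 0.3]
rear [490.4 188.3  52.8] [1.1 1.1]
hinge [499.2 186.7  46.9] [0.1 0.1]
fl [417.1 228.8  59.4] [1.7 1.7]
fr [407.6 171.3  57.4] [0.1 0.1]
rl [494.2 216.6  50.8] [1.1 1.1]
rr [486.7 160.4  49.5] [0.1 0.1]
s_rl [508.1 220.8   7.8] [0.1 0.1]
s_rr [497.5 152.9   9.3] [0.3 0.3]
s_fr [406.2 166.1   8.8] [0.2 0.2]
hl [502.8 208.9  41. ]
hr [496.8 165.4  41. ]
rl [508.1 220.8   8. ]
rr [497.8 152.9   8. ]
fr [406.2 166.1   8. ]
fl [417.  234.5   8. ]
1 (273, 117, 87, 88) ((315.7713623046875, 161.12393188476562), (86.48546600341797, 88.04371643066406), 9.946294784545898)
1 (496, 192, 42, 32) ((518.6272583007812, 206.6898193359375), (24.775142669677734, 48.949764251708984), 112.4906997680664)
2 (372, 109, 89, 89) ((416.0859069824219, 153.23277282714844), (84.7140121459961, 92.40168762207031), 43.04335403442383)
2 (570, 187, 41, 32) ((595.9234008789062, 203.09625244140625), (20.586965560913086, 60.195167541503906), 115.20590209960938)
```

Converted, -0.2 m / 0.4 = -0.5, -0.18 m / 0.4 = -0.45, -8.2 degrees / 360 = -0.0228.

jog_arm(
  fingers=[0.095,0.095,0.095,0.095,0.095],
  dp=[
    [0.025,0.02,-0.15],
    [0.05,0.04,-0.3],
    [0.05,0.04,-0.45],
    [0.05,0.04,-0.5],
    [0.05,0.04,-0.5],
  ],
  delta_rot=[
    [0,0,-0.0111],
    [0,0,-0.0228],
    [0,0,-0.0228],
    [0,0,-0.0228],
    [0,0,-0.0228],
  ],
)

```text
time_s: 3.18
position: [419.4, 195.2, 112.2]
tcp_rot: [0.997, -0.074, -0.002, 0.001]
ft_force: [0.6, 0.4, 0.1]
grip_width: 95.2
gripper_force: 0.0
```

```bash
python3 - <<'E'
from h import *
import pickle
(c2,i2),(c3,i3),(c1,i1)=[pickle.load(open(f"w{k}.pkl","rb")) for k in(2,3,1)]
print("wheel",tri([ray(c1,315.8,161.1),ray(c2,416.1,153.2)]))
t=get_calibration("top");s=get_calibration("scene")
print("nozzle",tri([ray(t,285,88),ray(s,213,140)]))
print("basecorner L", tri([ray(t,251,170),ray(s,231,242)]), "R",tri([ray(t,392,173),ray(s,352,165)]))
q=sensors.state();print(q["time_s"],q["position"],q["ft_force"],R.from_quat(q["tcp_rot"]).as_matrix()[:,0])
c=get_calibration("wrist");im=read_camera("wrist");pickle.dump((c,im),open("w4.pkl","wb"));cv2.imwrite("pics/w4.png",im[:,:,::-1])
for k in blobs(im,(22,120,100),(35,255,255),40)[1][:5]:
    r=cv2.minAreaRect(k);print(np.round(r[0],1),np.round(r[1],1),round(r[2],1),plane(c,*r[0],58),plane(c,*r[0],52.5))
E
```

```text
wheel (array([ 498.29750491, -190.55907003,  135.88180393]), [np.float64(0.007147445319488956), np.float64(0.00714744531951415)])
nozzle (array([831.62996842, 151.93093595, 238.85162987]), [np.float64(8.469705117096478), np.float64(8.469705117096478)])
basecorner L (array([598.87447862, 279.33102215,  77.9839771 ]), [np.float64(4.013281144434925), np.float64(4.013281144434814)]) R (array([ 577.08614008, -190.78775686,  116.54274508]), [np.float64(7.565714643497882), np.float64(7.565714643497899)])
3.175 [419.44788654 195.24782216 112.19456804] [0.55431047 0.40966899 0.10845254] [ 0.98911264 -0.14709149 -0.00450383]
[313. 229.] [10. 76.] 90.0 [410.15187775 200.41782815  58.        ] [408.06930557 200.80436451  52.5       ]
[313. 118.] [78.   6.9] 0.7 [490.94885159 188.13263625  58.        ] [490.84830521 188.2178053   52.5       ]
[313.5  97.5] [ 3. 53.] 90.0 [504.24233816 185.79413724  58.        ] [504.46789352 185.8219407   52.5       ]
[520. 339.] [ 8. 24.] 90.0 [285.88432654  41.58454994  58.        ] [280.75335439  38.07475652  52.5       ]
[484.5 273.5] [9. 7.] 90.0 [352.83964086  71.24860546  58.        ] [349.35114558  68.46649923  52.5       ]
```

View pics/w4.png

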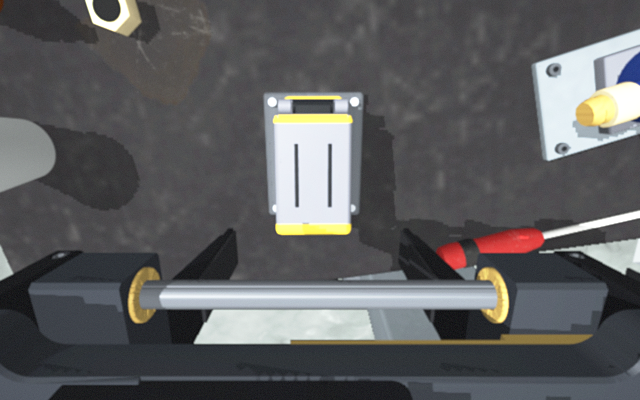

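The lid (rows 118–229, column 313) is square to the fingers and about 3.5 mm to their left. I'll shift, go down and pinch it.

Converted, -0.079 m / 0.4 = -0.1975, -0.06 m / 0.4 = -0.15.

jog_arm(
  fingers=[0.095,0.095,0.095,0.095],
  dp=[
    [0.0038,0.0088,-0.075],
    [0.0038,0.0088,-0.15],
    [0.0038,0.0088,-0.1975],
    [0.0038,0.0088,-0.1975],
  ],
  delta_rot=[
    [0,0,0],
    [0,0,0],
    [0,0,0],
    [0,0,0],
  ],
)

```text
time_s: 3.72
position: [422.4, 200.3, 36.1]
tcp_rot: [0.997, -0.073, 0.0, 0.0]
ft_force: [0.1, 0.2, -0.7]
grip_width: 94.8
gripper_force: 0.0
```

jog_arm(
  fingers=[0.07,0.06,0.05,0.05,0.05],
  dp=[
    [0,0,0],
    [0,0,0],
    [0,0,0],
    [0,0,0],
    [0,0,0],
  ],
  delta_rot=[
    [0,0,0],
    [0,0,0],
    [0,0,0],
    [0,0,0],
    [0,0,0],
  ],
  force=15,
)

```text
time_s: 4.35
position: [421.4, 198.4, 35.4]
tcp_rot: [0.997, -0.072, -0.0, 0.003]
ft_force: [-1.4, -9.2, 2.9]
grip_width: 55.9
gripper_force: 15.0
```

```bash
python3 -c "
import numpy as np
R=np.hypot(78.7,13.4);p0=np.arctan2(13.4,78.7)
for k in range(1,11):
    p=p0+np.radians(9.62*k);s=78.7-R*np.cos(p)
    print(k,[round(x/1000,4) for x in(s*.989,-s*.148-1,R*np.sin(p)-13.4)])
"
```

```text
1 [np.float64(0.0033), np.float64(-0.0015), np.float64(0.013)]
2 [np.float64(0.0087), np.float64(-0.0023), np.float64(0.0252)]
3 [np.float64(0.0161), np.float64(-0.0034), np.float64(0.0363)]
4 [np.float64(0.0251), np.float64(-0.0048), np.float64(0.0461)]
5 [np.float64(0.0357), np.float64(-0.0063), np.float64(0.0541)]
6 [np.float64(0.0475), np.float64(-0.0081), np.float64(0.0603)]
7 [np.float64(0.0601), np.float64(-0.01), np.float64(0.0644)]
8 [np.float64(0.0732), np.float64(-0.012), np.float64(0.0663)]
9 [np.float64(0.0864), np.float64(-0.0139), np.float64(0.066)]
10 [np.float64(0.0994), np.float64(-0.0159), np.float64(0.0634)]
```

Converted, 0.0541 m / 0.4 = 0.1353, 0.0461 m / 0.4 = 0.1153.

jog_arm(
  fingers=[0.05,0.05,0.05,0.05,0.05],
  dp=[
    [0.0083,-0.0038,0.0325],
    [0.0218,-0.0058,0.063],
    [0.0403,-0.0085,0.0908],
    [0.0628,-0.012,0.1153],
    [0.0893,-0.0158,0.1353],
  ],
  delta_rot=[
    [0,0,0],
    [0,0,0],
    [0,0,0],
    [0,0,0],
    [0,0,0],
  ],
)

```text
time_s: 4.97
position: [455.8, 193.4, 89.2]
tcp_rot: [0.997, -0.073, -0.002, 0.001]
ft_force: [-3.5, -5.8, -5.3]
grip_width: 55.8
gripper_force: 15.0
```

jog_arm(
  fingers=[0.05,0.05,0.05,0.05,0.05],
  dp=[
    [0.0295,-0.0045,0.0155],
    [0.061,-0.0093,0.0258],
    [0.0938,-0.0143,0.0305],
    [0.1268,-0.019,0.0298],
    [0.1593,-0.024,0.0233],
  ],
  delta_rot=[
    [0,0,0],
    [0,0,0],
    [0,0,0],
    [0,0,0],
    [0,0,0],
  ],
)

```text
time_s: 5.6
position: [521.2, 183.9, 100.6]
tcp_rot: [0.997, -0.073, -0.001, 0.001]
ft_force: [-4.4, -5.6, 3.9]
grip_width: 55.2
gripper_force: 15.0
```

```bash
python3 - <<'E'
from h import *
import pickle
q=sensors.state();print(q["time_s"],q["position"],q["ft_force"],q["grip_width"])
im=read_camera("scene");pickle.dump(im,open("s1.pkl","wb"))
c=get_calibration("wrist");w=read_camera("wrist")
o=np.zeros((400,800,3),np.uint8);o[:,:500]=cv2.resize(im[220:300,240:340],None,fx=5,fy=5,interpolation=cv2.INTER_CUBIC)
o[:,500:]=cv2.resize(w[50:250,240:390],None,fx=2,fy=2)
cv2.imwrite("pics/sc1.png",o[:,:,::-1])
E
```

```text
5.6 [521.17331089 183.90320583 100.62675349] [-4.4372257  -5.61606782  3.90249988] 55.1761133174908
```

View pics/sc1.png

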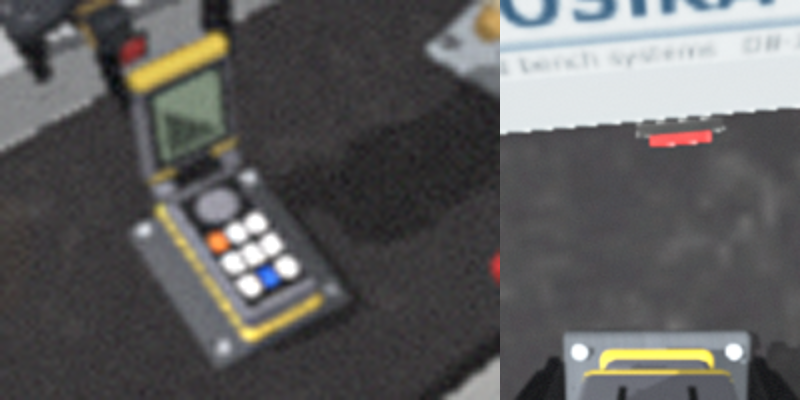

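The screen stands up, with its free-edge bar at about (180,60) in the scene crop. Next I'll release and measure its angle.

Converted, 0.005 m / 0.4 = 0.0125.

jog_arm(
  fingers=[0.065,0.08,0.095,0.095],
  dp=[
    [0,0,0],
    [0,0,0],
    [0,0,0],
    [0,0,0.0125],
  ],
  delta_rot=[
    [0,0,0],
    [0,0,0],
    [0,0,0],
    [0,0,0],
  ],
)

```text
time_s: 6.2
position: [520.7, 185.0, 104.0]
tcp_rot: [0.997, -0.073, -0.0, -0.0]
ft_force: [0.2, -0.6, -0.1]
grip_width: 86.7
gripper_force: 0.0
```

Converted, 0.18 m / 0.4 = 0.45, 0.16 m / 0.4 = 0.4.

jog_arm(
  fingers=[0.095,0.095,0.095,0.095,0.095],
  dp=[
    [0,0,0.15],
    [0,0,0.3],
    [-0.075,0.025,0.4],
    [-0.15,0.025,0.45],
    [-0.15,0.025,0.45],
  ],
  delta_rot=[
    [0,0,0],
    [0,0,0],
    [0,0,0],
    [0,0,0],
    [0,0,0],
  ],
)

```text
time_s: 6.82
position: [461.1, 195.5, 287.3]
tcp_rot: [0.997, -0.072, 0.003, -0.001]
ft_force: [-0.2, 0.6, -0.9]
grip_width: 95.2
gripper_force: 0.0
```

```bash
python3 - <<'E'
from h import *
import pickle
q=sensors.state();print(q["time_s"],q["position"],q["ft_force"],q["grip_width"])
c=get_calibration("wrist");im=read_camera("wrist");pickle.dump((c,im),open("w5.pkl","wb"))
cv2.imwrite("pics/w5.png",im[:,:,::-1])
for n,c,i in(("w",c,im),("s",get_calibration("scene"),read_camera("scene"))):
    for k in blobs(i,(20,110,90),(35,255,255),8)[1]:
        r=cv2.minAreaRect(k);e=proj(c,(515,185,120))
        if np.hypot(*(np.array(r[0])-e))<80:print(n,e,np.round(r[0],1),np.round(r[1],1),round(r[2],1),cv2.contourArea(k))
E
```

```text
6.825 [461.13228292 195.48882506 287.33308417] [-0.232777    0.5896306  -0.88995873] 95.21950289086897
w [321.09010294 134.02780594] [321.5 142.5] [13. 55.] 90.0 594.5
w [321.09010294 134.02780594] [312.  177.5] [7. 4.] 90.0 26.0
s [273.4743068  231.88666025] [274.9 231.8] [ 5.1 21.5] 66.8 85.5
s [273.4743068  231.88666025] [296.  283.5] [ 2.7 16.5] 63.4 20.5
```

View pics/w5.png

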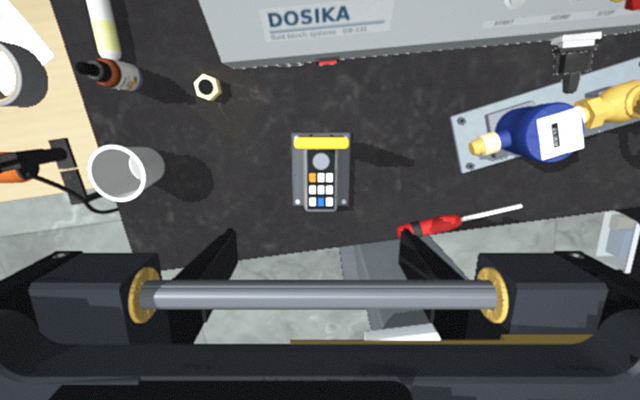

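The screen's free-edge bar is at (321.5,142.5), the keypad is visible below it, and the loose parts are untouched.

```bash
python3 - <<'E'
from h import *
import pickle
c,im=pickle.load(open("w5.pkl","rb"))
x=np.array([.989,-.148]);H=np.array([499.3,187])
m,_=blobs(im,(20,110,90),(35,255,255));col=m[130:155,305:338].mean(1)/255
r0=130+np.where(col>.5)[0][0]-.5;r1=130+np.where(col>.5)[0][-1]+.5;print(col.round(2),r0,r1)
for v,z in((r0,131.6),(r1,133.5),((r0+r1)/2,132.5)):
    p=plane(c,321.5,v,z);print(v,p,(p[:2]-H)@x)
def vis(t):
    o=[]
    for d,z in((94,.5),(94,11.5),(86,.5),(86,11.5)):
        s=-(d*np.cos(t)-z*np.sin(t));h=d*np.sin(t)+z*np.cos(t);o.append(proj(c,[*(H+s*x),41+h])[1].round(1))
    return o
for a in(94,97,100,103,106):print(a,vis(np.radians(a)))
for n,u,v in(("screws",297,0),):pass
s=get_calibration("scene");print(tri([ray(c,321.5,142.5),ray(s,274.9,231.8)]))
E
```

```text
[0.   0.   0.   0.   0.   0.   0.21 1.   1.   1.   1.   1.   1.   1.
 1.   1.   1.   1.   1.   0.21 0.   0.   0.   0.   0.  ] 136.5 148.5
136.5 [513.1766231  184.91311359 131.6       ] 14.032839436948878
148.5 [501.34826254 186.60217434 133.5       ] 2.0846098490500644
142.5 [507.27039079 185.75612466 132.5       ] 8.066810038620043
94 [np.float64(143.7), np.float64(132.6), np.float64(143.6), np.float64(132.8)]
97 [np.float64(138.8), np.float64(127.7), np.float64(139.1), np.float64(128.3)]
100 [np.float64(133.8), np.float64(122.8), np.float64(134.7), np.float64(123.9)]
103 [np.float64(128.9), np.float64(117.9), np.float64(130.4), np.float64(119.6)]
106 [np.float64(124.0), np.float64(113.2), np.float64(126.0), np.float64(115.4)]
(array([506.80550079, 185.66567524, 127.75468178]), [np.float64(0.12605400945261444), np.float64(0.12605400945266335)])
```

```bash
python3 - <<'E'
from h import *
import pickle
s=get_calibration("scene")
def sc(i):
    for k in blobs(i,(20,110,90),(35,255,255),8)[1]:
        r=cv2.minAreaRect(k)
        if np.hypot(r[0][0]-275,r[0][1]-240)<60:print(np.round(r[0],1),np.round(r[1],1),round(r[2],1))
sc(pickle.load(open("s1.pkl","rb")));print("now");sc(read_camera("scene"))
c=get_calibration("wrist");im=read_camera("wrist")
q=sensors.state();print(q["position"],q["joint_velocities"].round(3))
pickle.dump((c,im),open("w6.pkl","wb"))
m,ks=blobs(im,(20,110,90),(35,255,255),8)
for k in ks:
    r=cv2.minAreaRect(k)
    if np.hypot(r[0][0]-321,r[0][1]-160)<60:print(np.round(r[0],1),np.round(r[1],1),plane(c,*r[0],132))
H=np.array([499.3,187]);x=np.array([.989,-.148])
for t in(85,88,90,92,95,100):
    a=np.radians(t);d,z=90,6
    p=[*(H-(d*np.cos(a)-z*np.sin(a))*x),41+d*np.sin(a)+z*np.cos(a)];print(t,proj(s,p).round(1),proj(c,p).round(1))
# check static screws
for p in((497.8,152.9,8),(406.2,166.1,8),(417,234.5,8)):print(proj(c,p).round(1))
g=cv2.resize(im[125:215,280:365],None,fx=6,fy=6,interpolation=cv2.INTER_CUBIC);cv2.imwrite("pics/w6c.png",g[:,:,::-1])
E
```

```text
[275.1 232.2] [ 4.9 21.5] 63.4
[296.  283.7] [ 2.6 16.6] 65.0
now
[274.9 231.8] [ 5.1 21.5] 66.8
[296.  283.7] [ 2.6 16.6] 65.0
[461.09132935 194.58926683 282.55292587] [-0.003  0.011  0.001  0.     0.002  0.003]
[320. 142.] [12. 56.] [507.25658616 185.95289809 132.        ]
[311.  176.5] [5. 4.] [473.56172917 200.26164403 132.        ]
85 [276.4 233.2] [320.1 151.7]
88 [275.5 232.1] [320.1 147.1]
90 [275.  231.4] [320.1 143.9]
92 [274.4 230.7] [320.1 140.8]
95 [273.6 229.8] [320.2 136. ]
100 [272.3 228.4] [320.2 128.1]
[343.9 137.2]
[342.6 201.2]
[295.5 200.6]
```

View pics/w6c.png

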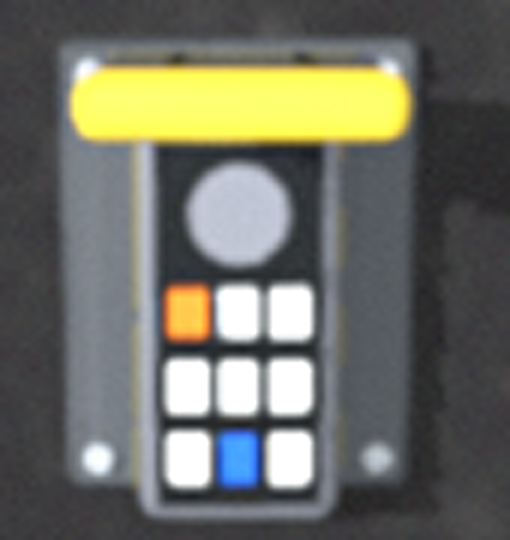

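Both views put the lid at about 91° (bar at (320,142)), so it slipped in the pads. I'll regrip and turn the tool together with the lid for the last 9°.

Converted, -0.18 m / 0.4 = -0.45, -0.14 m / 0.4 = -0.35.

jog_arm(
  fingers=[0.095,0.095,0.095,0.095,0.095],
  dp=[
    [0.1138,-0.0213,-0.05],
    [0.1138,-0.0213,-0.2],
    [0.1138,-0.0213,-0.35],
    [0.1138,-0.0213,-0.45],
    [0.1138,-0.0213,-0.45],
  ],
  delta_rot=[
    [0,0,0],
    [0,0,0],
    [0,0,0],
    [0,0,0],
    [0,0,0],
  ],
)

```text
time_s: 7.65
position: [503.2, 185.0, 98.4]
tcp_rot: [0.997, -0.073, -0.005, 0.002]
ft_force: [0.1, -0.4, -0.4]
grip_width: 95.1
gripper_force: 0.0
```

jog_arm(
  fingers=[0.07,0.06,0.05,0.05,0.05],
  dp=[
    [0,0,0],
    [0,0,0],
    [0,0,0],
    [0,0,0],
    [0,0,0],
  ],
  delta_rot=[
    [0,0,0],
    [0,0,0],
    [0,0,0],
    [0,0,0],
    [0,0,0],
  ],
  force=20,
)

```text
time_s: 8.28
position: [506.9, 185.9, 104.8]
tcp_rot: [0.997, -0.073, 0.0, 0.0]
ft_force: [-2.2, -3.8, 4.0]
grip_width: 55.7
gripper_force: 20.0
```

Converted, 0.0094 m / 0.4 = 0.0235, 0.0073 m / 0.4 = 0.0183, 2.2 degrees / 360 = 0.0061.

jog_arm(
  fingers=[0.05,0.05,0.05,0.05,0.05],
  dp=[
    [0.0063,-0.001,-0.001],
    [0.0125,-0.002,-0.002],
    [0.0183,-0.0028,-0.0033],
    [0.0235,-0.0035,-0.0048],
    [0.0235,-0.0035,-0.0048],
  ],
  delta_rot=[
    [0.0009,0.0061,0],
    [0.0019,0.0125,0],
    [0.0028,0.0186,0],
    [0.0037,0.0247,0],
    [0.0037,0.0247,0],
  ],
)

```text
time_s: 8.9
position: [517.3, 184.4, 102.6]
tcp_rot: [0.994, -0.073, -0.079, -0.006]
ft_force: [0.5, -4.5, 4.9]
grip_width: 55.8
gripper_force: 20.0
```

```bash
cat >lid.py <<'E'
from h import *
s=get_calibration("scene")
for k in blobs(read_camera("scene"),(20,110,90),(35,255,255),8)[1]:
    r=cv2.minAreaRect(k)
    if np.hypot(r[0][0]-275,r[0][1]-232)<15:print("scene",np.round(r[0],1))
c=get_calibration("wrist");im=read_camera("wrist");q=sensors.state();print(q["time_s"],q["position"].round(1),q["ft_force"].round(1),q["qpos"].round(2))
for k in blobs(im,(20,110,90),(35,255,255),200)[1]:
    r=cv2.minAreaRect(k)
    if np.hypot(*(np.array(r[0])-proj(c,(510,185,132))))<60:print("wrist",np.round(r[0],1),np.round(r[1],1))
H=np.array([499.3,187]);x=np.array([.989,-.148])
for t in(85,90,95,100,105):
    a=np.radians(t);d,z=90,6
    p=[*(H-(d*np.cos(a)-z*np.sin(a))*x),41+d*np.sin(a)+z*np.cos(a)];print(t,proj(s,p).round(1),proj(c,p).round(1))
E
python3 lid.py
```

```text
scene [272.9 228.8]
9.0 [517.3 184.4 102.6] [ 0.6 -3.7  4.9] [0.22 0.09 1.89 0.06 1.31 1.91]
wrist [318.  267.5] [ 25. 112.]
85 [276.4 233.2] [318.1 308.1]
90 [275.  231.4] [318.1 296.2]
95 [273.6 229.8] [318.2 283.1]
100 [272.3 228.4] [318.2 269. ]
105 [271.1 227.2] [318.3 254. ]
```

Converted, 0.005 m / 0.4 = 0.0125.

jog_arm(
  fingers=[0.065,0.08,0.095,0.095],
  dp=[
    [0,0,0],
    [0,0,0],
    [0,0,0],
    [0,0,0.0125],
  ],
  delta_rot=[
    [0,0,0],
    [0,0,0],
    [0,0,0],
    [0,0,0],
  ],
)

```text
time_s: 9.5
position: [515.4, 185.0, 106.6]
tcp_rot: [0.994, -0.073, -0.079, -0.006]
ft_force: [0.7, 0.6, -0.8]
grip_width: 89.6
gripper_force: 0.0
```

Converted, 0.18 m / 0.4 = 0.45, 0.16 m / 0.4 = 0.4, -8.9 degrees / 360 = -0.0247.

jog_arm(
  fingers=[0.095,0.095,0.095,0.095,0.095],
  dp=[
    [0,0,0.15],
    [0,0,0.3],
    [-0.075,0.025,0.4],
    [-0.15,0.025,0.45],
    [-0.15,0.025,0.45],
  ],
  delta_rot=[
    [0,0,0],
    [0,0,0],
    [-0.0019,-0.0125,0],
    [-0.0037,-0.0247,0],
    [-0.0037,-0.0247,0],
  ],
)

```text
time_s: 10.12
position: [455.2, 195.7, 291.1]
tcp_rot: [0.997, -0.072, 0.003, -0.001]
ft_force: [1.2, -0.1, -0.6]
grip_width: 94.9
gripper_force: 0.0
```

```bash
python3 lid.py
```

```text
scene [272.1 229.2]
10.225 [455.9 195.1 287.5] [ 0.4 -0.7 -0.3] [ 0.3  -0.26  1.89  0.    1.51  2.01]
wrist [320.  122.5] [56. 13.]
85 [276.4 233.2] [320.3 146.3]
90 [275.  231.4] [320.4 138.6]
95 [273.6 229.8] [320.4 130.8]
100 [272.3 228.4] [320.5 123. ]
105 [271.1 227.2] [320.5 115.3]
```

Converted, -0.3 m / 0.4 = -0.75, -0.24 m / 0.4 = -0.6, 17 degrees / 360 = 0.0472.

jog_arm(
  fingers=[0.095,0.095,0.095,0.095,0.095],
  dp=[
    [0,-0.15,0],
    [0,-0.3,0],
    [0,-0.45,0],
    [0,-0.6,0],
    [0,-0.75,0],
  ],
  delta_rot=[
    [0,0,0.0111],
    [0,0,0.025],
    [0,0,0.0361],
    [0,0,0.0472],
    [0,0,0.0472],
  ],
)

```text
time_s: 10.85
position: [455.9, -107.5, 285.4]
tcp_rot: [0.997, 0.075, -0.001, -0.001]
ft_force: [0.7, -0.4, 0.2]
grip_width: 95.0
gripper_force: 0.0
```

Converted, -0.05 m / 0.4 = -0.125, -0.03 m / 0.4 = -0.075.

jog_arm(
  fingers=[0.095,0.095,0.095],
  dp=[
    [0,-0.125,-0.05],
    [0,-0.125,-0.075],
    [0,-0.125,-0.075],
  ],
  delta_rot=[
    [0,0,0],
    [0,0,0],
    [0,0,0],
  ],
)

```text
time_s: 11.22
position: [455.4, -154.9, 254.7]
tcp_rot: [0.997, 0.075, -0.002, -0.002]
ft_force: [0.2, 0.3, -0.5]
grip_width: 95.0
gripper_force: 0.0
```

```bash
python3 - <<'E'
from h import *
import pickle
c=get_calibration("wrist");im=read_camera("wrist");pickle.dump((c,im),open("w7.pkl","wb"));print(sensors.state()["position"])
E
```

```text
[ 455.92314158 -154.52213401  255.85141593]
```

Converted, -0.065 m / 0.4 = -0.1625, -0.055 m / 0.4 = -0.1375.

jog_arm(
  fingers=[0.095,0.095,0.095],
  dp=[
    [0,-0.1375,0],
    [0,-0.1625,0],
    [0,-0.1625,0],
  ],
  delta_rot=[
    [0,0,0],
    [0,0,0],
    [0,0,0],
  ],
)

```text
time_s: 11.65
position: [456.5, -219.5, 257.5]
tcp_rot: [0.997, 0.075, 0.0, -0.0]
ft_force: [-0.1, -0.2, 1.0]
grip_width: 94.8
gripper_force: 0.0
```

```bash
python3 - <<'E'
from h import *
import pickle
c=get_calibration("wrist");im=read_camera("wrist");pickle.dump((c,im),open("w8.pkl","wb"));q=sensors.state();print(q["time_s"],q["position"])
c7,i7=pickle.load(open("w7.pkl","rb"))
o=np.zeros((400,800,3),np.uint8)
for n,(cc,i,x0) in enumerate(((c7,i7,0),(c,im,400))):
    u,v=proj(cc,(498,-190,136)).astype(int);u0,v0=u-66,max(v-66,0);print(u0,v0)
    g=cv2.resize(i[v0:v0+133,u0:u0+133],(400,400),interpolation=cv2.INTER_CUBIC);o[:,x0:x0+400]=g
    h=cv2.cvtColor(i,cv2.COLOR_RGB2HSV);m=cv2.inRange(h,(0,150,80),(5,255,255))|cv2.inRange(h,(174,150,80),(180,255,255))
    k=max(cv2.findContours(m,cv2.RETR_EXTERNAL,cv2.CHAIN_APPROX_NONE)[0],key=lambda k:np.prod(cv2.boundingRect(k)[2:]))
    print(cv2.boundingRect(k),cv2.fitEllipse(cv2.convexHull(k)))
cv2.imwrite("pics/wh.png",o[:,:,::-1])
E
```

```text
11.7 [ 456.40800921 -219.05204041  257.43720017]
297 90
(306, 96, 118, 119) ((364.48321533203125, 155.1980438232422), (115.76605224609375, 120.88353729248047), 41.4624137878418)
227 80
(237, 87, 117, 119) ((295.0636901855469, 146.19268798828125), (116.52552032470703, 119.55162811279297), 160.86813354492188)
```

View pics/wh.png

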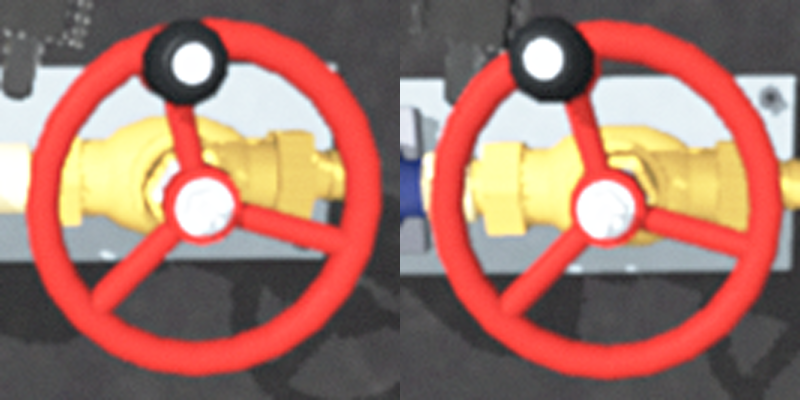

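The views show the wheel with its hub at w7 (364.5,158) and w8 (295.5,149). The grip's white pin top is at (361,111) and (274.5,99).

```bash
python3 - <<'E'
from h import *
import pickle
c7,i7=pickle.load(open("w7.pkl","rb"));c8,i8=pickle.load(open("w8.pkl","rb"))
P={}
for n,a,b in(("wheel",(364.48,155.2),(295.06,146.19)),("hubtop",(364.5,158.2),(295.5,148.8)),("pin",(361.2,110.9),(274.5,99.3)),("barrel",(297+186/3.008,90+60/3.008),(227+152/3.008,80+59/3.008))):
    p,e=tri([ray(c7,*a),ray(c8,*b)]);P[n]=p;print(n,p.round(1),np.round(e,1))
d=P["pin"]-P["wheel"];print(np.hypot(d[0],d[1]),np.degrees(np.arctan2(d[1],d[0])))
# grey base plate outline in view 1/2 -> yaw from plate screw pts
c3,i3=pickle.load(open("w3.pkl","rb"));c5,i5=pickle.load(open("w6.pkl","rb"))
for a,b in(((461,122),(463,166)),):print(plane(c5,*a,6),plane(c5,*b,6))
c1,i1=pickle.load(open("w1.pkl","rb"))
for z,pts in((5,((203,131),(208,172),(352,131))),):
    for p in pts:print(plane(c1,*p,z).round(1))
E
```

```text
wheel [ 498.6 -191.4  133.4] [0.1 0.1]
hubtop [ 496.  -192.   132.6] [0.1 0.1]
pin [ 535.9 -174.6  183.7] [0.1 0.1]
barrel [ 536.5 -174.7  167.1] [0.2 0.2]
40.903082454576435 24.202146428134842
[494.80613609  -9.89937561   6.        ] [432.69192784 -11.31753935   6.        ]
[495.2  -4.9   5. ]
[429.4 -18.4   5. ]
[ 537.2 -242.2    5. ]
```

Converted, -0.113 m / 0.4 = -0.2825, -0.095 m / 0.4 = -0.2375.

jog_arm(
  fingers=[0.07,0.06,0.06,0.06,0.06],
  dp=[
    [0.125,0.07,0],
    [0.1993,0.1113,-0.0375],
    [0.1993,0.1113,-0.1625],
    [0.1993,0.1113,-0.2375],
    [0.1993,0.1113,-0.2825],
  ],
  delta_rot=[
    [0,0,0],
    [0,0,0],
    [0,0,0],
    [0,0,0],
    [0,0,0],
  ],
)

```text
time_s: 12.32
position: [535.1, -173.7, 142.4]
tcp_rot: [0.997, 0.076, -0.001, -0.001]
ft_force: [-0.3, 0.7, -0.3]
grip_width: 60.2
gripper_force: 0.0
```

jog_arm(
  fingers=[0.06,0.05,0.03,0.01,0.01],
  dp=[
    [0,0,0],
    [0,0,0],
    [0,0,0],
    [0,0,0],
    [0,0,0],
  ],
  delta_rot=[
    [0,0,0],
    [0,0,0],
    [0,0,0],
    [0,0,0],
    [0,0,0],
  ],
  force=20,
)

```text
time_s: 12.95
position: [535.9, -175.8, 144.7]
tcp_rot: [0.997, 0.075, 0.0, 0.0]
ft_force: [-0.2, -0.4, -0.4]
grip_width: 25.2
gripper_force: 0.0
```

```bash
python3 - <<'E'
from h import *
q=sensors.state();print(q["time_s"],q["position"],q["ft_force"],q["grip_width"],q["qpos"].round(2))
im=read_camera("scene");u,v=proj(get_calibration("scene"),(536,-175,160)).astype(int)
cv2.imwrite("pics/g.png",cv2.resize(im[v-50:v+50,u-60:u+60],None,fx=4,fy=4,interpolation=cv2.INTER_CUBIC)[:,:,::-1])
C=np.array([496.5,-191.9]);d=q["position"][:2]-C;print(np.hypot(*d),np.degrees(np.arctan2(d[1],d[0])))
E
```

```text
12.95 [ 535.9072164  -175.78797877  144.66202466] [-0.16961532 -0.36289672 -0.37493433] 25.18288974731834 [-0.41 -0.01  1.91  0.    1.24  1.01]
42.57377047197629 22.237672801006326
```

jog_arm(
  fingers=[0.01,0.01,0.01],
  dp=[
    [0,0,0],
    [0,0,0],
    [0,0,0],
  ],
  delta_rot=[
    [0,0,0],
    [0,0,0],
    [0,0,0],
  ],
)

```text
time_s: 13.38
position: [535.9, -175.4, 144.5]
tcp_rot: [0.997, 0.075, 0.0, -0.0]
ft_force: [-0.0, 2.7, 2.4]
grip_width: 21.4
gripper_force: 20.0
```

```bash
cat > arc.py <<'E'
import numpy as np,sys
def arc(a0,step,n,r=43.8,zt=2.0):
    a0=np.radians(a0);o=[]
    for k in range(1,n+1):
        a=a0+np.radians(step*k);o.append([round(float(v)/1000,4) for v in(r*(np.cos(a)-np.cos(a0)),r*(np.sin(a)-np.sin(a0)),zt*step*k/360)])
    return o
if __name__=="__main__":
    a,s,n,c=map(float,sys.argv[1:5])
    for k in range(int(c)):print(a+s*n*k,arc(a+s*n*k,s,int(n)))
E
python3 arc.py 22.85 -24 5 3
```

```text
22.85 [[0.0034, -0.0179, -0.0001], [-0.0007, -0.0356, -0.0003], [-0.0117, -0.0501, -0.0004], [-0.0277, -0.0589, -0.0005], [-0.0458, -0.0605, -0.0007]]
-97.15 [[-0.0172, 0.006, -0.0001], [-0.0305, 0.0184, -0.0003], [-0.0376, 0.0352, -0.0004], [-0.0372, 0.0534, -0.0005], [-0.0295, 0.0699, -0.0007]]
-217.15 [[0.0138, 0.0119, -0.0001], [0.0312, 0.0172, -0.0003], [0.0493, 0.0149, -0.0004], [0.0649, 0.0055, -0.0005], [0.0753, -0.0094, -0.0007]]
```

Converted, -0.0605 m / 0.4 = -0.1513, -0.0589 m / 0.4 = -0.1473.

jog_arm(
  fingers=[0.01,0.01,0.01,0.01,0.01],
  dp=[
    [0.0085,-0.0448,-0.0003],
    [-0.0018,-0.089,-0.0008],
    [-0.0293,-0.1253,-0.001],
    [-0.0693,-0.1473,-0.0013],
    [-0.1145,-0.1513,-0.0018],
  ],
  delta_rot=[
    [0,0,0],
    [0,0,0],
    [0,0,0],
    [0,0,0],
    [0,0,0],
  ],
)

```text
time_s: 14.0
position: [489.5, -236.5, 143.5]
tcp_rot: [0.997, 0.074, 0.001, -0.0]
ft_force: [5.1, 8.9, 1.5]
grip_width: 21.2
gripper_force: 20.0
```

Converted, 0.0699 m / 0.4 = 0.1748, 0.0534 m / 0.4 = 0.1335.

jog_arm(
  fingers=[0.01,0.01,0.01,0.01,0.01],
  dp=[
    [-0.043,0.015,-0.0003],
    [-0.0763,0.046,-0.0008],
    [-0.094,0.088,-0.001],
    [-0.093,0.1335,-0.0013],
    [-0.0738,0.1748,-0.0018],
  ],
  delta_rot=[
    [0,0,0],
    [0,0,0],
    [0,0,0],
    [0,0,0],
    [0,0,0],
  ],
)

```text
time_s: 14.62
position: [459.2, -166.3, 143.1]
tcp_rot: [0.997, 0.075, -0.001, 0.001]
ft_force: [1.0, -5.3, 2.6]
grip_width: 21.4
gripper_force: 20.0
```

jog_arm(
  fingers=[0.01,0.01,0.01],
  dp=[
    [0.0345,0.0298,-0.0003],
    [0.078,0.043,-0.0008],
    [0.1233,0.0373,-0.001],
  ],
  delta_rot=[
    [0,0,0],
    [0,0,0],
    [0,0,0],
  ],
)

```text
time_s: 15.0
position: [509.6, -150.1, 142.4]
tcp_rot: [0.997, 0.076, -0.002, -0.0]
ft_force: [-4.7, -3.1, 4.9]
grip_width: 21.6
gripper_force: 20.0
```

```bash
python3 arc.py 70.85 -18 3 1;python3 arc.py 16.85 -3 5 1
```

```text
70.85 [[0.0121, -0.0065, -0.0001], [0.0216, -0.0163, -0.0002], [0.0276, -0.0287, -0.0003]]
16.85 [[0.0006, -0.0022, -0.0], [0.0011, -0.0045, -0.0], [0.0015, -0.0067, -0.0001], [0.0017, -0.009, -0.0001], [0.0019, -0.0113, -0.0001]]
```

Converted, -0.0287 m / 0.4 = -0.0718, 0.0276 m / 0.4 = 0.069.

jog_arm(
  fingers=[0.01,0.01,0.01],
  dp=[
    [0.0303,-0.0163,-0.0003],
    [0.054,-0.0408,-0.0005],
    [0.069,-0.0718,-0.0008],
  ],
  delta_rot=[
    [0,0,0],
    [0,0,0],
    [0,0,0],
  ],
)

```text
time_s: 15.38
position: [537.5, -178.4, 142.0]
tcp_rot: [0.997, 0.076, -0.001, -0.002]
ft_force: [-3.7, 2.2, 5.9]
grip_width: 21.6
gripper_force: 20.0
```

Converted, -0.0045 m / 0.4 = -0.0113, -0.0022 m / 0.4 = -0.0055.

jog_arm(
  fingers=[0.01,0.01,0.01],
  dp=[
    [0.0015,-0.0055,0],
    [0.0028,-0.0113,0],
    [0.0028,-0.0113,0],
  ],
  delta_rot=[
    [0,0,0],
    [0,0,0],
    [0,0,0],
  ],
)

```text
time_s: 15.75
position: [538.7, -183.3, 142.0]
tcp_rot: [0.997, 0.075, -0.001, -0.001]
ft_force: [-1.5, 1.1, 5.4]
grip_width: 21.4
gripper_force: 20.0
```

Converted, -0.003 m / 0.4 = -0.0075, -0.0022 m / 0.4 = -0.0055.

jog_arm(
  fingers=[0.01,0.01,0.01],
  dp=[
    [0.001,-0.0055,0],
    [0.0013,-0.0075,0],
    [0.0013,-0.0075,0],
  ],
  delta_rot=[
    [0,0,0],
    [0,0,0],
    [0,0,0],
  ],
)

```text
time_s: 16.12
position: [539.1, -185.5, 142.0]
tcp_rot: [0.997, 0.075, -0.001, -0.002]
ft_force: [-1.3, 4.5, 4.6]
grip_width: 21.2
gripper_force: 20.0
```

Converted, -0.002 m / 0.4 = -0.005, 0.0003 m / 0.4 = 0.0008.

jog_arm(
  fingers=[0.01,0.01],
  dp=[
    [0.0008,-0.005,0],
    [0.0008,-0.005,0],
  ],
  delta_rot=[
    [0,0,0],
    [0,0,0],
  ],
)

```text
time_s: 16.38
position: [539.2, -186.1, 141.9]
tcp_rot: [0.997, 0.075, -0.001, -0.003]
ft_force: [-2.3, 7.5, 6.3]
grip_width: 21.6
gripper_force: 20.0
```

Converted, -0.002 m / 0.4 = -0.005, 0.0002 m / 0.4 = 0.0005.

jog_arm(
  fingers=[0.01,0.01],
  dp=[
    [0.0005,-0.005,0],
    [0.0005,-0.005,0],
  ],
  delta_rot=[
    [0,0,0],
    [0,0,0],
  ],
)

```text
time_s: 16.62
position: [539.3, -186.7, 141.8]
tcp_rot: [0.997, 0.075, -0.001, -0.005]
ft_force: [-3.1, 11.0, 7.5]
grip_width: 21.9
gripper_force: 20.0
```

```bash
python3 - <<'E'
import numpy as np
from scipy.optimize import least_squares
P=np.array([(489.5,-236.5),(459.2,-166.3),(509.6,-150.1),(537.5,-178.4),(539.1,-185.5),(535.9,-175.4)])
F=np.array([(5.1,8.9),(1,-5.3),(-4.7,-3.1),(-3.7,2.2),(-1.3,4.5),(0,2.7)])
Q=P+.19*F
for X in(P,Q):
    s=least_squares(lambda c:np.hypot(*(X-c).T)-44,(496,-192));print(s.x,s.fun.round(1))
E
python3 arc.py 1 24 5 3
```

```text
[ 495.38761869 -192.16115121] [ 0.7  0.5  0.4  0.3  0.2 -0.2]
[ 495.38301621 -191.97605727] [-0.9 -0.4 -0.6 -0.3  0.1 -0. ]
1.0 [[-0.0041, 0.0177, 0.0001], [-0.0151, 0.0323, 0.0003], [-0.031, 0.0411, 0.0004], [-0.0491, 0.0427, 0.0005], [-0.0664, 0.0368, 0.0007]]
121.0 [[-0.0133, -0.0124, 0.0001], [-0.0204, -0.0292, 0.0003], [-0.0201, -0.0474, 0.0004], [-0.0124, -0.0639, 0.0005], [0.0013, -0.0759, 0.0007]]
241.0 [[0.0174, -0.0053, 0.0001], [0.0355, -0.0031, 0.0003], [0.0511, 0.0063, 0.0004], [0.0616, 0.0212, 0.0005], [0.065, 0.0391, 0.0007]]
```

Converted, -0.0664 m / 0.4 = -0.166, -0.0491 m / 0.4 = -0.1228.

jog_arm(
  fingers=[0.01,0.01,0.01,0.01,0.01],
  dp=[
    [-0.0103,0.0443,0.0003],
    [-0.0378,0.0808,0.0008],
    [-0.0775,0.1028,0.001],
    [-0.1228,0.1068,0.0013],
    [-0.166,0.092,0.0018],
  ],
  delta_rot=[
    [0,0,0],
    [0,0,0],
    [0,0,0],
    [0,0,0],
    [0,0,0],
  ],
)

```text
time_s: 17.25
position: [473.4, -153.5, 143.1]
tcp_rot: [0.997, 0.076, 0.002, -0.0]
ft_force: [7.2, -3.9, -0.5]
grip_width: 21.5
gripper_force: 20.0
```

Converted, -0.0759 m / 0.4 = -0.1898, -0.0639 m / 0.4 = -0.1598.

jog_arm(
  fingers=[0.01,0.01,0.01,0.01,0.01],
  dp=[
    [-0.0333,-0.031,0.0003],
    [-0.051,-0.073,0.0008],
    [-0.0503,-0.1185,0.001],
    [-0.031,-0.1598,0.0013],
    [0.0033,-0.1898,0.0018],
  ],
  delta_rot=[
    [0,0,0],
    [0,0,0],
    [0,0,0],
    [0,0,0],
    [0,0,0],
  ],
)

```text
time_s: 17.88
position: [473.1, -231.1, 143.2]
tcp_rot: [0.997, 0.074, -0.002, -0.002]
ft_force: [-0.6, 7.8, 4.9]
grip_width: 21.3
gripper_force: 20.0
```

Converted, 0.065 m / 0.4 = 0.1625, 0.0616 m / 0.4 = 0.154.

jog_arm(
  fingers=[0.01,0.01,0.01,0.01,0.01],
  dp=[
    [0.0435,-0.0133,0.0003],
    [0.0888,-0.0078,0.0008],
    [0.1278,0.0158,0.001],
    [0.154,0.053,0.0013],
    [0.1625,0.0978,0.0018],
  ],
  delta_rot=[
    [0,0,0],
    [0,0,0],
    [0,0,0],
    [0,0,0],
    [0,0,0],
  ],
)

```text
time_s: 18.5
position: [539.5, -193.7, 144.2]
tcp_rot: [0.997, 0.075, -0.001, 0.002]
ft_force: [-1.5, -5.1, 2.1]
grip_width: 21.7
gripper_force: 20.0
```

Converted, -0.0664 m / 0.4 = -0.166, -0.0491 m / 0.4 = -0.1228.

jog_arm(
  fingers=[0.01,0.01,0.01,0.01,0.01],
  dp=[
    [-0.0103,0.0443,0.0003],
    [-0.0378,0.0808,0.0008],
    [-0.0775,0.1028,0.001],
    [-0.1228,0.1068,0.0013],
    [-0.166,0.092,0.0018],
  ],
  delta_rot=[
    [0,0,0],
    [0,0,0],
    [0,0,0],
    [0,0,0],
    [0,0,0],
  ],
)

```text
time_s: 19.12
position: [472.6, -153.9, 145.0]
tcp_rot: [0.997, 0.076, 0.001, -0.0]
ft_force: [8.5, -5.0, -1.4]
grip_width: 22.1
gripper_force: 20.0
```

Converted, -0.0759 m / 0.4 = -0.1898, -0.0639 m / 0.4 = -0.1598.

jog_arm(
  fingers=[0.01,0.01,0.01,0.01,0.01],
  dp=[
    [-0.0333,-0.031,0.0003],
    [-0.051,-0.073,0.0008],
    [-0.0503,-0.1185,0.001],
    [-0.031,-0.1598,0.0013],
    [0.0033,-0.1898,0.0018],
  ],
  delta_rot=[
    [0,0,0],
    [0,0,0],
    [0,0,0],
    [0,0,0],
    [0,0,0],
  ],
)

```text
time_s: 19.75
position: [472.7, -230.9, 145.2]
tcp_rot: [0.997, 0.074, -0.002, -0.002]
ft_force: [-0.6, 7.0, 5.2]
grip_width: 21.3
gripper_force: 20.0
```

Converted, 0.065 m / 0.4 = 0.1625, 0.0616 m / 0.4 = 0.154.

jog_arm(
  fingers=[0.01,0.01,0.01,0.01,0.01],
  dp=[
    [0.0435,-0.0133,0.0003],
    [0.0888,-0.0078,0.0008],
    [0.1278,0.0158,0.001],
    [0.154,0.053,0.0013],
    [0.1625,0.0978,0.0018],
  ],
  delta_rot=[
    [0,0,0],
    [0,0,0],
    [0,0,0],
    [0,0,0],
    [0,0,0],
  ],
)

```text
time_s: 20.38
position: [539.3, -193.5, 146.2]
tcp_rot: [0.997, 0.075, -0.001, 0.002]
ft_force: [-0.1, -4.9, 3.1]
grip_width: 21.6
gripper_force: 20.0
```

Converted, 0.006 m / 0.4 = 0.015, 0.004 m / 0.4 = 0.01.

jog_arm(
  fingers=[0.01,0.01,0.01],
  dp=[
    [0,0.01,0],
    [-0.0008,0.015,0],
    [-0.0008,0.015,0],
  ],
  delta_rot=[
    [0,0,0],
    [0,0,0],
    [0,0,0],
  ],
)

```text
time_s: 20.75
position: [538.8, -185.7, 146.3]
tcp_rot: [0.997, 0.075, 0.0, 0.0]
ft_force: [1.2, -1.7, 4.6]
grip_width: 21.5
gripper_force: 20.0
```

Converted, 0.0018 m / 0.4 = 0.0045, 0.0012 m / 0.4 = 0.003.

jog_arm(
  fingers=[0.01,0.01,0.01],
  dp=[
    [-0.0005,0.003,0],
    [-0.0005,0.0045,0],
    [-0.0005,0.0045,0],
  ],
  delta_rot=[
    [0,0,0],
    [0,0,0],
    [0,0,0],
  ],
)

```text
time_s: 21.12
position: [538.6, -183.8, 146.2]
tcp_rot: [0.997, 0.075, -0.0, 0.0]
ft_force: [0.5, -2.9, 4.7]
grip_width: 21.5
gripper_force: 20.0
```

```bash
python3 - <<'E'
from h import *
read_camera("scene")
for _ in range(4):
    q=sensors.state();print(q["time_s"],q["position"].round(2),q["ft_force"].round(1),q["grip_width"].round(1),R.from_quat(q["tcp_rot"]).as_rotvec().round(4)); im=read_camera("scene")
s=get_calibration("scene")
for k in blobs(im,(20,110,90),(35,255,255),8)[1]:
    r=cv2.minAreaRect(k)
    if np.hypot(r[0][0]-275,r[0][1]-232)<15:print("lid",np.round(r[0],1))
E
```

```text
Traceback (most recent call last):
AttributeError: 'float' object has no attribute 'round'
```

```bash
python3 - <<'E'
from h import *
from plant import env
im=read_camera("scene");q=sensors.state();print(q["time_s"],q["position"],q["ft_force"],q["grip_width"])
ok=False
for k in blobs(im,(20,110,90),(35,255,255),8)[1]:
    r=cv2.minAreaRect(k)
    if np.hypot(r[0][0]-275,r[0][1]-232)<15:print("lid",np.round(r[0],1));ok=True
if ok and abs(q["position"][1]+183.9)<1:print(env.finish_job())
E
```

```text
21.225 [ 538.55538306 -183.74868303  146.21524628] [-0.06710449 -3.17740665  4.92834648] 21.37492260553604
lid [272.1 229.2]
the job is handed in; nothing more can be done
None
```

Job handed in at about 21 s: the screen measured about 100°, the wheel was screwed to its stop and backed off two full turns (within about half a degree by my estimate), and the gripper is still holding the black handle.

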